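# Turn a pinned tip tray round for the next batch

### The arm

A 6-joint arm with a two-finger parallel gripper is mounted at the origin on the work surface. World frame = base frame: x ahead of the robot, y to its left, z up, the work surface at z = 0. Lengths are in m, angles in rad, forces in N, time in s.
With the tool pointing down it reaches from about 0.375 to 0.925 m from the base axis. Payload 5.7 kg.
Tool frame: the origin (TCP) lies between the finger pads; the fingertips stand 8 mm ahead of it and the grasp point (between the pads) lies 11 mm behind it; z points along the fingers, y is the line along which they close (so a half turn about z gives the same grasp; the last joint's range is limited). The gripper opens to 85 mm and grips with 20 to 120 N. Pads are 22 mm wide; open, the fingers measure 114 mm over their backs; the gripper's body (76 mm by 85 mm) begins 54 mm behind the grasp point. The pads swing forward as they close: fully open they stand 13 mm farther back than shut.
Start: joints at [-1.325, 0.359, 1.51, -0, 1.272, -0.115], TCP at [0.212, -0.561, 0.21] pointing down, gripper open.
Joint ranges: [-2.97, 2.97], [-1.01, 2.36], [0.21, 2.38], [-0.96, 4.11], [0.2, 2.71], [-2.98, 2.98]. Speed limits (rad/s): [2.39, 2.39, 3.14, 3.14, 3.14, 3.14].

### API

Orientations are given as a rotation vector (axis times angle).
In Python, from workcell import ctrl, viewer gives the robot as it stands. The module is installed in compiled form; this text tells all that it offers. Calls block until the motion is done:
- ctrl.move_to(position, orientation): joint-space move of the TCP to a pose.
- ctrl.line_to(position, v=0.15, attitude=None): straight line of the TCP; attitude=None keeps the orientation; v is the mean speed in m/s.
- ctrl.move_j(angles): joint-space move.
- ctrl.move_gripper(opening, grip_force=None): finger opening in m; grip_force is the grip in N (None keeps the last); returns when the fingers have stopped.
- ctrl.pause(seconds).
- ctrl.ik(position, orientation): joint angles nearest the present ones, or None.
- ctrl.get_obs(): the state.
- viewer.capture(name): name is "scene" or "top"; returns the picture (400x640x3 uint8, red, green, blue); there is no depth.
- viewer.camera_params(name): a dict with "intrinsics" (3x3 intrinsics, pixels), "origin" and "rotation" of the camera in the world. Camera axes: x right, y down, z forward; pixel columns grow to the right and rows downward; lengths in m; the calibration is good to about 2 mm. A picture is of the moment at which its call begins. camera_params takes no time and is no camera call.
A pose or a line that the arm cannot do raises ctrl.PlanningError and nothing moves.
- ctrl.sign_off(): hands the job in; it is judged then, once.
The state is a dict: "time_s": time; "q": joint angles; "joint_vel": joint speeds; "tau": joint torques, N m; "eef_pos": TCP position; "tcp_rot": TCP orientation; "contact_force": force on the tool from outside, world axes, zero at the start; "moment": the same for the moment, N m; "width": finger opening in m; "finger_force": force on a finger pad.
Only numpy, scipy, OpenCV 4.12 (cv2) and the standard library are available. Lean on these libraries where they do the work, as an engineer would, in place of code of your own. Each camera call takes 0.05 s, during which the arm holds its last target. There are 200 camera calls.

### The job

Turn the tip tray round for the next batch: draw the locking pin up out of its bore and park it upright in the open side notch beside it, then tip the tray by its handle until every heat-sink block in it has slid into the tote, and lower the tray level again. Then lay the liner sheet flat in the empty tray, ridge up, and set every module waiting on the bench down flat on the liner, white connector block up. Leave the pin parked, and do not knock the squeeze bottle over.

Things in the scene. Friction and masses are not known exactly. Their poses are not given: they have to be found in the camera images.
- station: Fixed aluminium tip-tray station with grey lock block and black tote. Origin on the bench under the tray's middle; x from the handle over the hinge to the tote (away from the robot), y left, z up. In mm: hinge axis along y at x 85, z 85, its posts at y +-98 to z 98; lock block x 57 to 123, y 124 to 200, top face z 60; tote inside x 102 to 287, y +-102, wall by the tray 62 high, others 95.
- tray (a joint): Tray tip angle in rad: 0 level (rests on a stop by its own weight), 1.05 tipped fully towards the tote. The hinge turns freely with slight damping; let go, the tray sinks back to 0. The pin in its bore locks it. The blocks slide when it is tipped beyond about 0.65. The tray is sheet aluminium, 0.6 kg.
- handle (a point): Middle of the tray's handle, a round black bar 10 mm thick, 86 free length along station y, on two legs standing on the tray wall nearest the robot. Level, it is at station x -91, y 0, z 157 mm, 35 mm above that wall's rim; it turns with the tray about the hinge. The open frame under the bar lets a finger through.
- tray_floor (a point): Middle of the tray floor's upper face, moving with the tray; axes as the station's when level, then at station x 0, y 0, z 90 mm. From here the floor reaches x -89 to +93, y +-88 mm; walls 27 mm high on three sides, open on the tote side (+x).
- pin: Locking pin: steel shank 14 mm across, 50 long; collar 32 across, 6 thick; above it a round black knob 26 across, 36 high; 0.12 kg. Origin on the axis at the collar's underside, z up to the knob. At the start it stands in the bore, collar on the block's top face. Lift it 50 mm or more to clear.
- bore (a point): Centre of the bore's mouth on the lock block's top face: station x 85, y 145, z 60 mm; vertical bore 18 mm across. The tray's tail and bearing stand 31 mm and more away on the tray side (station -y), up to z 98 mm; the knob's top is at z 102. Free on the other sides.
- notch (a point): Where the parked pin's axis belongs, at the level of the block's top face: station x 85, y 179, z 60 mm. The notch is a 22 mm wide slot through the 12 mm top plate, open above and to station +y; closed end 13 mm from here towards the bore, open end 21 mm away. The pin hangs by its collar on the top face.
- tote (a point): Centre of the tote's inner floor, station x 195, y 0, z 6 mm.
- block0: Finned aluminium heat-sink block, 60 x 46 x 30 mm (x, y, z), 0.11 kg, in the tray at the start. Origin at the centre of its underside. Two to four are present.
- block1: Finned aluminium heat-sink block, 60 x 46 x 30 mm (x, y, z), 0.11 kg, in the tray at the start. Origin at the centre of its underside. Two to four are present.
- block2: Finned aluminium heat-sink block, 60 x 46 x 30 mm (x, y, z), 0.11 kg, in the tray at the start. Origin at the centre of its underside. Two to four are present.
- block3: Finned aluminium heat-sink block, 60 x 46 x 30 mm (x, y, z), 0.11 kg, in the tray at the start. Origin at the centre of its underside. Two to four are present.
- liner: Grey plastic liner sheet 150 (x) x 156 (y) x 4 mm with a grip ridge 14 thick (y), 110 long (x) along its middle, rising to 30 mm above the underside; 0.12 kg. Origin at the centre of its underside. At the start flat on the bench, ridge up. Either side of the ridge is a lane 71 mm wide with room for two modules.
- module0: Power module: dark flat body 66 (x) x 56 (y) x 28 mm with a white connector block 40 (x) x 30 (y) mm on its middle rising to 58 mm above the underside; 0.16 kg. Origin at the centre of its underside. At the start on the bench, connector up. Two or three are present.
- module1: Power module: dark flat body 66 (x) x 56 (y) x 28 mm with a white connector block 40 (x) x 30 (y) mm on its middle rising to 58 mm above the underside; 0.16 kg. Origin at the centre of its underside. At the start on the bench, connector up. Two or three are present.
- module2: Power module: dark flat body 66 (x) x 56 (y) x 28 mm with a white connector block 40 (x) x 30 (y) mm on its middle rising to 58 mm above the underside; 0.16 kg. Origin at the centre of its underside. At the start on the bench, connector up. Two or three are present.
- spray: White squeeze bottle, 52 mm across, 160 mm high, standing on the bench to the right of the station; origin at the centre of its underside. To be left standing.
Mind the look-alikes: they are no part of the job. Leave any green or turquoise look-alike of the module1 alone. Leave any orange look-alike of the module0 alone.

How it is judged:
By the outcome, as a careful person would: the job done as asked, in the order asked, and still so for the second after the job is handed in, with the robot touching nothing.
Of block0, block1, block2, block3 only 2 to 4 are there at a start; the rules pass over those that are not, and their reading is None.
Of module0, module1, module2 only 2 to 3 are there at a start; the rules pass over those that are not, and their reading is None.
At some moment in a run one of module0, module1, module2 may be knocked a few centimetres aside while the robot is not near it.
It also fails if it takes over 210 s, if anything falls off the work surface, if the arm or the gripper's body presses on something with over 40 N, if the wrist force passes 120 N, or if a joint passes its speed limit or range.

## Working session

There is one attempt and no reset: what is moved stays moved. The work goes in short steps, each a Python script; the robot and the scene stay as the last script left them, time stands still between calls to the robot, and variables do not carry over. Pictures are saved under pics/ and viewed, at most 14 in all, crops included, and the job is handed in when it is done.

```bash
mkdir -p pics
python3 - <<'E'
from workcell import ctrl, viewer
import cv2, numpy as np
np.set_printoptions(precision=4,suppress=True)
for n in("scene","top"):
    im=viewer.capture(n); cv2.imwrite(f"pics/{n}0.png",im[:,:,::-1]); print(n,viewer.camera_params(n))
print(ctrl.get_obs())
E
```

```text
scene {'intrinsics': array([[492.4571,   0.    , 327.5603],
       [  0.    , 492.4571, 195.9631],
       [  0.    ,   0.    ,   1.    ]]), 'origin': array([1.1947, 0.9699, 0.9327]), 'rotation': array([-0.7578, -2.438 ,  1.305 ])}
top {'intrinsics': array([[411.8288,   0.    , 317.0136],
       [  0.    , 411.8288, 201.6209],
       [  0.    ,   0.    ,   1.    ]]), 'origin': array([ 0.415 , -0.0079,  1.4882]), 'rotation': array([-2.1817,  2.205 , -0.0701])}
{'time_s': 0.1, 'q': array([-1.3251,  0.3594,  1.5114, -0.    ,  1.2725, -0.1151]), 'joint_vel': array([-0.0006, -0.0014, -0.0042,  0.0005, -0.0002, -0.0024]), 'tau': array([  0.0006, -52.8651, -27.9349,  -0.0002,   0.005 ,   0.    ]), 'eef_pos': array([ 0.2116, -0.5607,  0.2092]), 'tcp_rot': array([-3.0889, -0.5634,  0.0002]), 'contact_force': array([-0.1447, -1.0822, -0.0067]), 'moment': array([-0.0085,  0.0347,  0.0062]), 'finger_force': 0.0, 'width': 0.08569254318059365}
```

View pics/scene0.png

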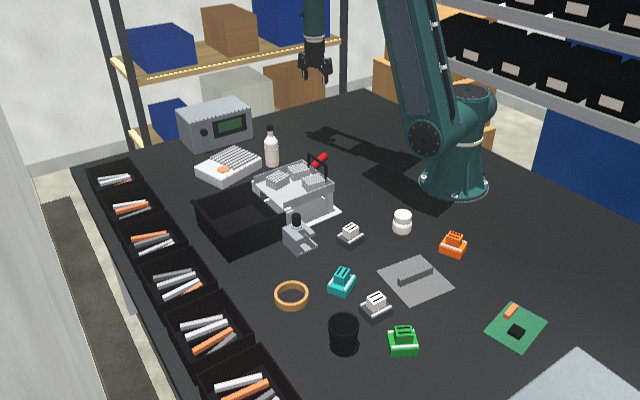

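View pics/top0.png

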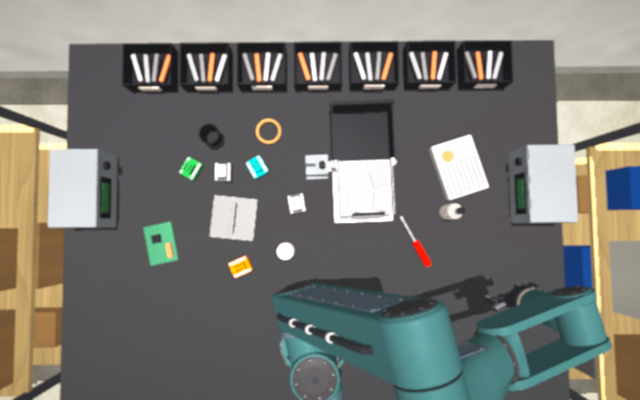

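Top: two modules at (223,171) and (296,203), liner (233,217), station tray (363,190), tote (362,131), lock block (317,166), bottle (452,211). Green, teal and orange are look-alikes. I'll enlarge both views.

```bash
python3 - <<'E'
import cv2
a=cv2.imread("pics/top0.png")[95:235,200:410]; cv2.imwrite("pics/t1.png",cv2.resize(a,None,fx=3.8,fy=3.8,interpolation=cv2.INTER_CUBIC))
a=cv2.imread("pics/scene0.png")[140:290,190:390]; cv2.imwrite("pics/s1.png",cv2.resize(a,None,fx=4,fy=4,interpolation=cv2.INTER_CUBIC))
E
cat > h.py <<'E'
import numpy as np, cv2
from scipy.spatial.transform import Rotation as R
from workcell import ctrl, viewer
np.set_printoptions(precision=4,suppress=True)
P={n:viewer.camera_params(n) for n in("scene","top")}
def ray(n,uv):
    p=P[n]; d=R.from_rotvec(p["rotation"]).as_matrix()@np.linalg.inv(p["intrinsics"])@[uv[0],uv[1],1]
    return p["origin"],d
def at(n,uv,z):
    o,d=ray(n,uv); return o+d*(z-o[2])/d[2]
def proj(n,x):
    p=P[n]; c=p["intrinsics"]@(R.from_rotvec(p["rotation"]).as_matrix().T@(np.asarray(x)-p["origin"])); return c[:2]/c[2]
def down(yaw):  # tool z down, tool y (closing line) at angle yaw from world y
    return (R.from_euler('z',yaw)*R.from_rotvec([np.pi,0,0])).as_rotvec()
E
python3 - <<'E'
from h import *
im=viewer.capture("top")
h=cv2.cvtColor(im,cv2.COLOR_RGB2HSV); g=im.min(2)
def blobs(mask,z,name,box):
    m=np.zeros_like(mask); x0,y0,x1,y1=box; m[y0:y1,x0:x1]=mask[y0:y1,x0:x1]
    for c in cv2.findContours(m,cv2.RETR_EXTERNAL,cv2.CHAIN_APPROX_NONE)[0]:
        if cv2.contourArea(c)<40: continue
        r=cv2.minAreaRect(c); w=np.array([at("top",p,z)[:2] for p in cv2.boxPoints(r)])
        e=w[1]-w[0]; f=w[2]-w[1]
        print(name,np.array(r[0]),w.mean(0),"sides",np.hypot(*e),np.hypot(*f),"ang",np.degrees(np.arctan2(e[1],e[0])))
wh=((h[...,1]<60)&(g>185)).astype(np.uint8)
blobs(wh,.058,"white",(205,155,310,220))
gr=((h[...,1]<60)&(g>85)).astype(np.uint8)
blobs(gr,.0,"liner",(200,190,265,245))
blobs(gr,.095,"tray",(328,150,400,228))
blobs(gr,.05,"lock",(300,148,328,185))
E
```

```text
white [234.  207.5] [0.4827 0.2738] sides 0.1529448266871779 0.07997571830322713 ang -90.60007048132687
white [296.104 203.072] [0.4958 0.0581] sides 0.05602202028061779 0.0629728949300434 ang -80.2578570518643
white [222.5 171.5] [0.6089 0.3141] sides 0.05237784723452705 0.059718181120061706 ang -90.58098007267206
liner [232. 217.] [0.4516 0.2924] sides 0.23167857818327514 0.19486534667621588 ang -90.59661306633166
tray [363.5 188.5] [ 0.5416 -0.1729] sides 0.2426535661585301 0.26264875661366893 ang -90.5734092315734
lock [313.5 166. ] [ 0.6263 -0.0037] sides 0.09518887892274114 0.12748880455858344 ang -90.57224194186884
```

View pics/t1.png

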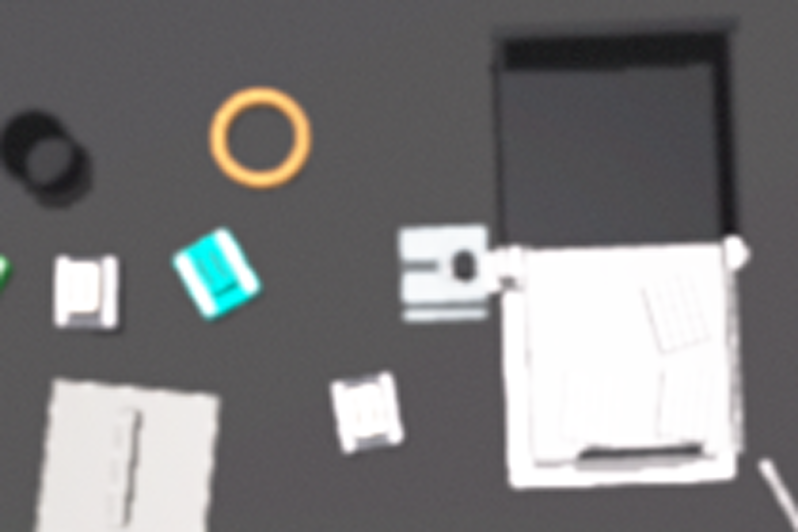

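View pics/s1.png

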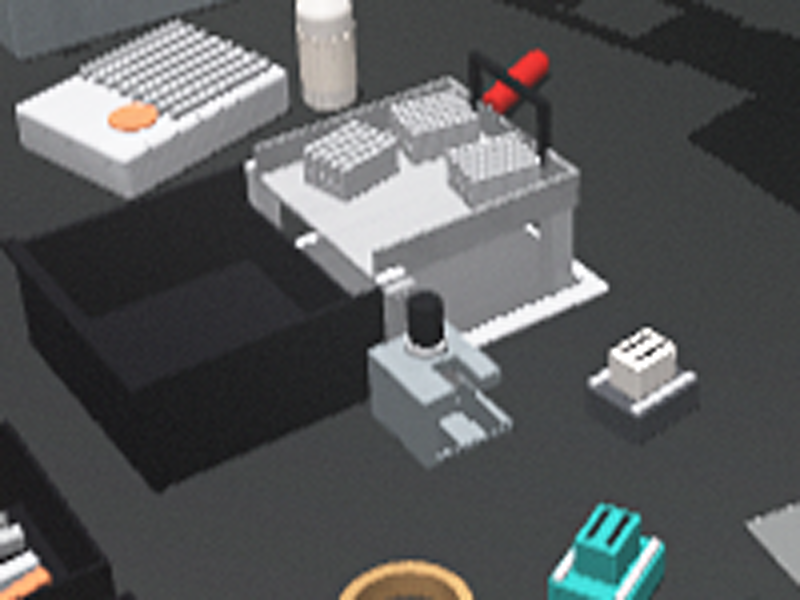

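Three heat-sink blocks are in the tray. In the top crop the lock's far corners are at (400,226) and (487,225), the knob at (463,262) and the handle bar runs (580,452)–(703,449). The near module is at (367,412) and the far one at (87,292). Next I fit the station pose from these points.

```bash
cat >> h.py <<'E'
def rigid(S,W):  # 2D rigid fit W = Rot S + t
    S,W=np.array(S),np.array(W); s,w=S.mean(0),W.mean(0); a,b=S-s,W-w
    th=np.arctan2((a[:,0]*b[:,1]-a[:,1]*b[:,0]).sum(),(a*b).sum()); c,d=np.cos(th),np.sin(th); M=np.array([[c,-d],[d,c]])
    return th,w-M@s,W-(S@M.T+(w-M@s))
E
python3 - <<'E'
from h import *
T=lambda x,y:((x+.5)/3.8-.5+200,(y+.5)/3.8-.5+95)
S=lambda x,y:((x+.5)/4-.5+190,(y+.5)/4-.5+140)
pts=[("top",T(400,226),(123,200,60)),("top",T(487,225),(123,124,60)),("top",T(403,312),(57,200,60)),("top",T(463,262),(85,145,102)),
("top",T(641,453),(-91,0,160)),("top",T(505,38),(287,102,95)),("top",T(728,33),(287,-102,95)),("top",T(713,65),(287,-102,6)),
("scene",S(427,297),(85,145,102)),("scene",S(511,77),(-91,0,157))]
Wp=[at(n,uv,s[2]/1e3)[:2] for n,uv,s in pts]; Sp=[np.array(s[:2])/1e3 for *_,s in pts]
th,t,res=rigid(Sp,Wp); print("yaw",th,np.degrees(th),"t",t); print(res*1e3)
# modules / liner by tight thresholds
im=cv2.imread("pics/top0.png"); sc=cv2.imread("pics/scene0.png")
def rect(im,name,box,lo,z):
    x0,y0,x1,y1=box; m=(im[y0:y1,x0:x1].min(2)>lo).astype(np.uint8)
    c=max(cv2.findContours(m,cv2.RETR_EXTERNAL,cv2.CHAIN_APPROX_NONE)[0],key=cv2.contourArea)
    w=np.array([at(name,p[0]+[x0,y0],z)[:2] for p in c],np.float32); r=cv2.minAreaRect(w*1000)
    print(name,box,r)
for lo in(130,): rect(im,"top",(205,190,262,245),lo,.002); rect(im,"top",(284,190,308,218),lo,.028); rect(im,"top",(210,158,236,185),lo,.028)
for n,I,b,z in(("top",im,(205,190,262,245),.03),):
    pass
E
python3 - <<'E'
import cv2,numpy as np
im=cv2.imread("pics/scene0.png"); to=cv2.imread("pics/top0.png")
A=cv2.resize(im[215:330,330:460],None,fx=4,fy=4,interpolation=cv2.INTER_CUBIC)
B=cv2.resize(np.hstack([to[155:245,205:262],to[155:245,280:325]]),None,fx=5,fy=5,interpolation=cv2.INTER_CUBIC)
B=np.clip((B.astype(float)-90)*1.5,0,255).astype(np.uint8)
H=max(len(A),len(B)); f=lambda X:np.vstack([X,np.zeros((H-len(X),X.shape[1],3),np.uint8)])
B=cv2.resize(B,None,fx=.5,fy=.5); f(B)
cv2.imwrite("pics/m1.png",np.hstack([f(A),f(B)])); print(A.shape,B.shape)
E
```

```text
yaw 0.02189175973523685 1.254305438943504 t [ 0.5433 -0.1789]
[[ 4.9546  2.1325]
 [ 3.4147 -1.9809]
 [-8.6707  1.5438]
 [ 1.369   1.0445]
 [ 0.4062  1.5449]
 [ 3.2682 -0.8303]
 [ 1.4747  1.1402]
 [-2.9004 -0.7106]
 [-1.3496 -0.5429]
 [-1.9667 -3.3413]]
top (205, 190, 262, 245) ((449.31427001953125, 288.081298828125), (163.94073486328125, 155.72886657714844), 83.6875228881836)
top (284, 190, 308, 218) ((497.8457946777344, 59.578102111816406), (66.68307495117188, 61.27994155883789), 8.860977172851562)
top (210, 158, 236, 185) ((614.7884521484375, 322.6753234863281), (65.20308685302734, 57.037052154541016), 0.10134684294462204)
(460, 520, 3) (225, 255, 3)
```

View pics/m1.png

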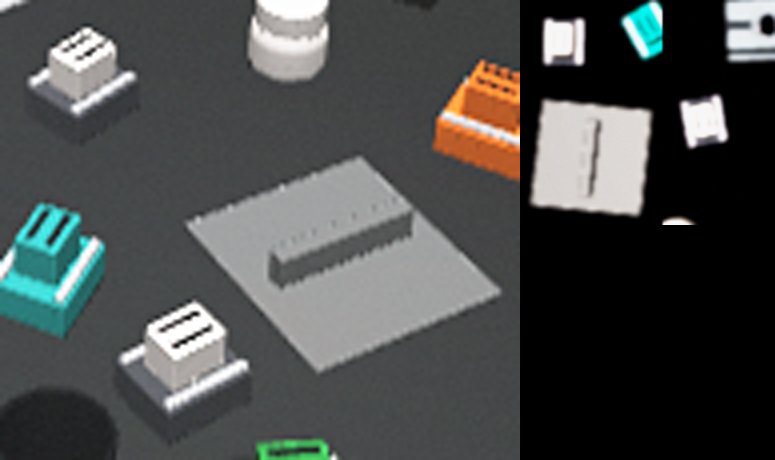

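The liner's corners in the crop are (188,225), (360,157), (500,292) and (320,370). The connector tops are at (83,45) for the near module and (186,325) for the far one. Now I combine these, check reachability, and handle the pin.

```bash
cat >> h.py <<'E'
TH,T0=0.0,np.zeros(2)
def w(x,y,z=0):  # station mm -> world m
    c,s=np.cos(TH),np.sin(TH); return np.array([T0[0]+(c*x-s*y)/1e3,T0[1]+(s*x+c*y)/1e3,z/1e3])
E
python3 - <<'E'
from h import *; import h
T=lambda x,y:((x+.5)/3.8-.5+200,(y+.5)/3.8-.5+95)
S=lambda x,y:((x+.5)/4-.5+190,(y+.5)/4-.5+140)
M=lambda x,y:((x+.5)/4-.5+330,(y+.5)/4-.5+215)
pts=[("top",T(400,226),(123,200,60)),("top",T(487,225),(123,124,60)),("top",T(463,262),(85,145,102)),
("top",T(641,453),(-91,0,160)),("top",T(505,38),(287,102,95)),("top",T(728,33),(287,-102,95)),
("scene",S(427,297),(85,145,102)),("scene",S(511,77),(-91,0,157))]
th,t,res=rigid([np.array(s[:2])/1e3 for *_,s in pts],[at(n,uv,s[2]/1e3)[:2] for n,uv,s in pts])
print("station",th,t); print(res*1e3)
open("h.py","a").write(f"TH,T0={th},np.array([{t[0]},{t[1]}])\n"); h.TH,h.T0=th,t
L=np.array([at("scene",M(*p),.004)[:2] for p in((188,225),(360,157),(500,292),(320,370))])
print("liner",L,L.mean(0),[np.hypot(*(L[i]-L[i-1])) for i in range(4)])
rt=[at("scene",M(*p),.03)[:2] for p in((275,252),(408,212))]; print("ridge top",rt)
print("mods",at("scene",M(83,47),.058),at("scene",M(186,327),.058))
for z in(.079,.145):
  for y in(th+np.pi/2,th-np.pi/2): print(ctrl.ik(w(85,145,z*1e3),down(y)))
for a in(0,.5,1.0):
  for k in(0,.4,.7):
    b=np.pi-np.arctan2(72,176)-a; p=w(85+190.2*np.cos(b),0,85+190.2*np.sin(b))
    r=(R.from_euler('z',th)*R.from_euler('y',k*a)*R.from_rotvec([np.pi,0,0])*R.from_euler('z',np.pi/2)).as_rotvec()
    print(a,k,p,ctrl.ik(p,r))
E
```

```text
station 0.02029466950041992 [ 0.5447 -0.1788]
[[ 3.3107  2.2677]
 [ 1.8922 -1.8432]
 [-0.1858  1.1209]
 [-0.9111  1.3451]
 [ 1.7753 -0.43  ]
 [ 0.3074  1.5473]
 [-2.9045 -0.4666]
 [-3.2841 -3.5411]]
liner [[0.5143 0.2054]
 [0.3672 0.22  ]
 [0.3858 0.3735]
 [0.5307 0.3577]] [0.4495 0.2892] [np.float64(0.15316279394005966), np.float64(0.14780791491600176), np.float64(0.15460563742540243), np.float64(0.14583544194831938)]
ridge top [array([0.5027, 0.2798]), array([0.4031, 0.3014])]
mods [0.4964 0.0578 0.058 ] [0.6127 0.3203 0.058 ]
[-0.1612  0.5326  1.5807 -0.      1.0283 -0.1815]
[-0.1612  0.5326  1.5807 -0.      1.0283  2.9601]
[-0.1612  0.4587  1.5213 -0.      1.1616 -0.1815]
[-0.1612  0.4587  1.5213 -0.      1.1616  2.9601]
0 0 [ 0.4536 -0.1806  0.157 ] [-0.5205  0.259   1.8113 -0.      1.0713  2.6008]
0 0.4 [ 0.4536 -0.1806  0.157 ] [-0.5205  0.259   1.8113 -0.      1.0713  2.6008]
0 0.7 [ 0.4536 -0.1806  0.157 ] [-0.5205  0.259   1.8113 -0.      1.0713  2.6008]
0.5 0 [ 0.5097 -0.1795  0.2326] [-0.4665  0.2525  1.6086 -0.      1.2805  2.6548]
0.5 0.4 [ 0.5097 -0.1795  0.2326] [-0.4062  0.367   1.4594 -0.0825  1.498   2.7286]
0.5 0.7 [ 0.5097 -0.1795  0.2326] [-0.3708  0.4583  1.3519 -0.1316  1.6561  2.7608]
1.0 0 [ 0.5951 -0.1778  0.272 ] [-0.4014  0.3429  1.3786 -0.      1.4202  2.7199]
1.0 0.4 [ 0.5951 -0.1778  0.272 ] [-0.319   0.5899  1.0442 -0.1367  1.8841  2.7849]
1.0 0.7 [ 0.5951 -0.1778  0.272 ] [-0.2802  0.7879  0.8105 -0.2393  2.2068  2.7649]
```

Run:
```python
from h import *
o=lambda: (lambda s:print(round(s["time_s"],1),s["eef_pos"],"F",s["contact_force"],"w",round(s["width"],4),"ff",s["finger_force"]))(ctrl.get_obs())
dn=down(TH+np.pi/2); b=w(85,145)+[-.0015,.0003,0]
dy=w(0,34)-w(0,0)
p=ctrl.get_obs()["eef_pos"]; ctrl.line_to([*p[:2],.33],v=.3)
ctrl.move_to(b+[0,0,.2],dn); ctrl.line_to(b+[0,0,.079],v=.12); o()
ctrl.move_gripper(.0,grip_force=40); o()
ctrl.line_to(b+[0,0,.079+.063],v=.08); o()
ctrl.line_to(b+dy+[0,0,.079+.063],v=.08)
ctrl.line_to(b+dy+[0,0,.0795],v=.06); o()
for n in("scene","top"): cv2.imwrite(f"pics/pin_{n}.png",viewer.capture(n)[:,:,::-1])
a=cv2.imread("pics/pin_scene.png")[140:290,190:390]; cv2.imwrite("pics/pin.png",cv2.resize(a,None,fx=3,fy=3,interpolation=cv2.INTER_CUBIC))
```

```text
4.3 [ 0.6259 -0.0319  0.0798] F [ 0.4565  0.0784 -0.1674] w 0.0856 ff 0.0
5.1 [ 0.6277 -0.0322  0.0808] F [ 1.9239 -0.3393  8.9696] w -0.0004 ff 4.532666162413079
6.0 [ 0.6247 -0.0317  0.1415] F [ 0.1407 -0.3404  0.0111] w 0.0002 ff 0.0
7.8 [0.625  0.0022 0.08  ] F [0.7134 1.4566 0.0891] w 0.0005 ff 0.0
```

View pics/pin.png

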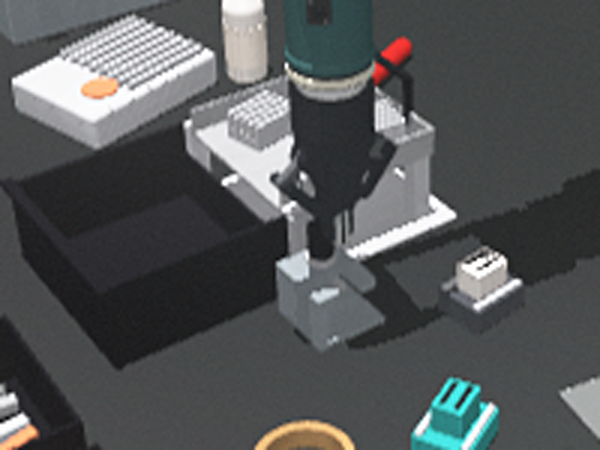

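The gripper closed on nothing. I'll lift clear and look.

Run:
```python
from h import *
p=ctrl.get_obs()["eef_pos"]; ctrl.line_to([*p[:2],.25],v=.2); ctrl.move_gripper(.085)
ctrl.move_to([.5,.1,.4],down(TH+np.pi/2)); ctrl.move_j(ctrl.get_obs()["q"]+np.array([-1.2,0,0,0,0,0]))
ctrl.pause(.3)
a=viewer.capture("scene")[:,:,::-1]; b=viewer.capture("top")[:,:,::-1]
cv2.imwrite("pics/a_s.png",a); cv2.imwrite("pics/a_t.png",b)
A=cv2.resize(a[150:290,190:320],None,fx=3.5,fy=3.5,interpolation=cv2.INTER_CUBIC)
B=cv2.resize(b[140:230,300:405],None,fx=3.2,fy=3.2,interpolation=cv2.INTER_CUBIC)
B=np.vstack([B,np.zeros((len(A)-len(B),B.shape[1],3),np.uint8)])
cv2.imwrite("pics/a.png",np.hstack([A,B]));print(A.shape,B.shape,ctrl.get_obs()["tcp_rot"])
print(R.from_rotvec(down(TH+np.pi/2)).as_matrix())
print(proj("scene",w(85,145,102)),proj("top",w(85,145,102)))
```

```text
(490, 455, 3) (490, 336, 3) [-3.0809 -0.6109  0.001 ]
[[-0.0203  0.9998  0.    ]
 [ 0.9998  0.0203 -0.    ]
 [-0.      0.     -1.    ]]
[295.5959 214.2911] [321.8036 163.5212]
```

View pics/a.png

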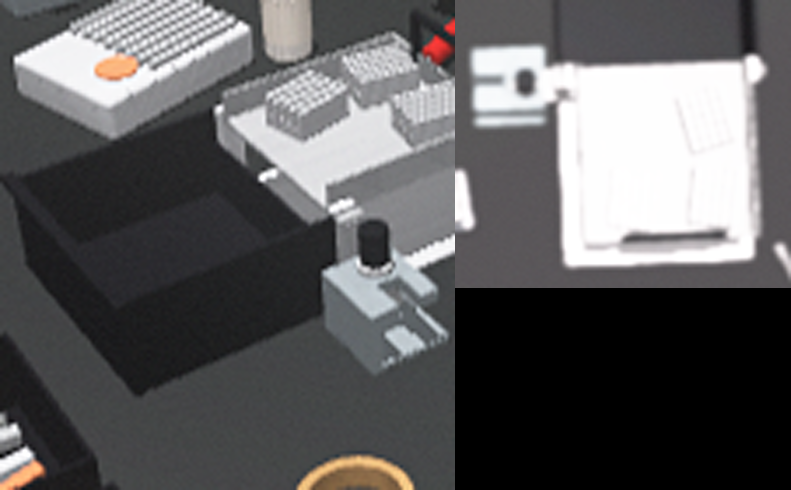

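The pin is still in the bore, and my pose estimate matches where it appears. I'll check by image differencing where the hand really was in the earlier shot.

Run:
```python
from h import *
for z in (.072,.091,.145,.2): print(z,proj("scene",[.625,.0022,z]),proj("top",[.625,.0022,z]))
out=[]
for n,box,f in(("scene",(250,110,350,260),3),("top",(280,110,400,230),3)):
    a=cv2.imread(f"pics/pin_{n}.png");b=cv2.imread(f"pics/a_{n[0]}.png")
    x0,y0,x1,y1=box; out.append(cv2.resize(a[y0:y1,x0:x1],None,fx=f,fy=f,interpolation=cv2.INTER_CUBIC))
H=max(map(len,out)); cv2.imwrite("pics/cmp.png",np.hstack([np.vstack([i,np.zeros((H-len(i),i.shape[1],3),np.uint8)]) for i in out]))
```

```text
0.072 [302.7707 228.3563] [311.7683 165.426 ]
0.091 [302.5456 223.0441] [311.7205 164.6077]
0.145 [301.8871 207.4987] [311.5773 162.1568]
0.2 [301.1861 190.9486] [311.4193 159.4513]
```

View pics/cmp.png

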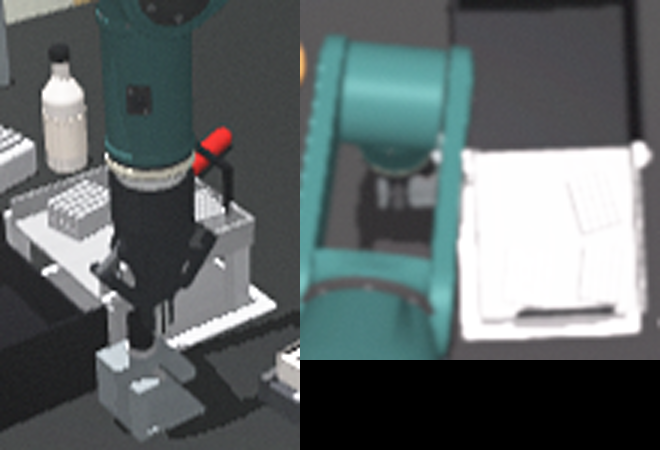

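The fingers look higher or off to one side of where the reported TCP puts them. I'll check the tool visually in free space, both open and shut.

Run:
```python
from h import *
ctrl.move_to([.6,.15,.25],down(TH+np.pi/2)); out=[]
ctrl.line_to([.6,.15,.15],v=.15)
for g in(.085,.03):
    ctrl.move_gripper(g); s=ctrl.get_obs(); e=s["eef_pos"]; a=np.ascontiguousarray(viewer.capture("scene")[:,:,::-1]); 
    u=proj("scene",e); x0,y0=int(u[0])-45,int(u[1])-60; c=cv2.resize(a[y0:y0+110,x0:x0+90],None,fx=4,fy=4,interpolation=cv2.INTER_CUBIC)
    for dz,col in((-.008,(0,0,255)),(.011,(0,255,0)),(.065,(255,0,255))):
        q=(proj("scene",e+[0,0,dz])-[x0,y0])*4; cv2.circle(c,tuple(int(v) for v in q),3,col,-1)
    out.append(c); print(g,s["width"],e,R.from_rotvec(s["tcp_rot"]).as_matrix()[:,1:].T)
cv2.imwrite("pics/tool.png",np.hstack(out))
```

```text
0.085 0.0852416623109344 [0.6008 0.1501 0.1512] [[ 0.9998  0.0203  0.0021]
 [ 0.0021  0.0003 -1.    ]]
0.03 0.029736922464323474 [0.6  0.15 0.15] [[ 0.9998  0.0203 -0.0001]
 [-0.0001 -0.     -1.    ]]
```

View pics/tool.png

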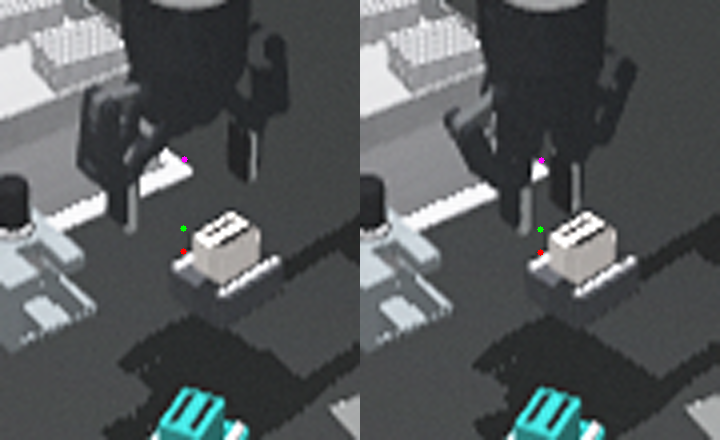

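The real fingertips sit about 25–30 mm above where the reported TCP puts them. With the fingers shut, the tips appear at (545,220) and should be at (540,252). I'll calibrate the offset by touching the bench.

Run:
```python
from h import *
for g in(.0,.03):
    ctrl.move_gripper(g); ctrl.line_to([.6,.15,.05],v=.15); z=.05; ctrl.pause(.2); f0=ctrl.get_obs()["contact_force"][2]
    while z>-.03:
        z-=.0015
        try: ctrl.line_to([.6,.15,z],v=.02)
        except ctrl.PlanningError as e: print("plan",e); break
        s=ctrl.get_obs()
        if s["contact_force"][2]-f0>4: break
    print(g,s["width"],"touch z",z,s["eef_pos"],s["contact_force"],s["moment"],s["time_s"])
    ctrl.line_to([.6,.15,.15],v=.2)
a=viewer.capture("top"); e=ctrl.get_obs()["eef_pos"]; print(proj("top",e),e)
```

```text
0.0 9.612287632314662e-05 touch z -0.022000000000000026 [ 0.6002  0.15   -0.0212] [-1.0016 -0.7872  5.829 ] [-0.0798  0.2502 -0.02  ] 30.5583
0.03 0.030121405315661175 touch z -0.022000000000000026 [ 0.6002  0.15   -0.0217] [-0.7381 -0.6934  3.465 ] [-0.0327  0.1592 -0.0363] 44.9833
[266.5367 170.4279] [0.5987 0.1498 0.1484]
```

The touch shows the true tool is 29.5 mm shorter than reported, with no lateral shift visible. From now on I command the real grasp point, which is TCP + 40.5 mm back along the tool. Retrying the pin.

```bash
cat >> h.py <<'E'
OFF=.0405   # real grasp point lies this far behind the reported TCP
def tcp(g,rv): return np.asarray(g)+R.from_rotvec(rv).apply([0,0,OFF])
def mv(g,rv): ctrl.move_to(tcp(g,rv),rv)
def ln(g,rv,v=.15): ctrl.line_to(tcp(g,rv),v=v,attitude=rv)
def o():
    s=ctrl.get_obs(); print(round(s["time_s"],1),s["eef_pos"]+[0,0,OFF],"F",s["contact_force"],"w",round(s["width"],4),"ff",round(s["finger_force"],1)); return s
E
python3 - <<'E'
from h import *
dn=down(TH+np.pi/2); b=w(85,145)+[-.0015,.0003,0]; dy=w(0,34)-w(0,0); z=np.array([0,0,1])
ctrl.move_gripper(.085)
mv(b+.2*z,dn); ln(b+.091*z,dn,.15); ctrl.pause(.3); o()
ctrl.move_gripper(0,grip_force=45); s=o()
if s["width"]>.02:
    ln(b+.154*z,dn,.1); o(); ln(b+dy+.154*z,dn,.1); ln(b+dy+.095*z,dn,.1); ctrl.pause(.2); o()
    cv2.imwrite("pics/pin2.png",cv2.resize(viewer.capture("scene")[140:290,190:390,::-1],None,fx=3,fy=3,interpolation=cv2.INTER_CUBIC))
E
```

```text
48.6 [ 0.6258 -0.032   0.0918] F [-1.0352  0.307   0.318 ] w 0.085 ff 0.0
49.1 [ 0.6252 -0.0318  0.0911] F [-1.4402 -0.4017  3.1662] w 0.0251 ff 44.1
49.9 [ 0.6246 -0.0317  0.1535] F [-0.1993 -0.7565 -1.5425] w 0.0244 ff 44.5
51.4 [0.6252 0.0021 0.0959] F [ 0.067   0.0051 -0.9749] w 0.0244 ff 44.5
```

View pics/pin2.png

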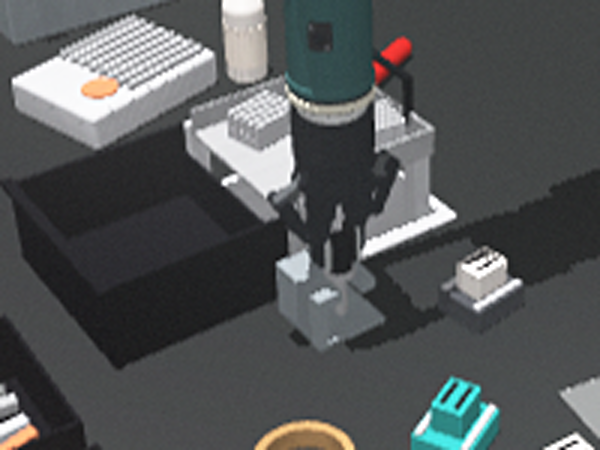

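The shank is in the notch, at (345,295) in the crop. Now seat it, release, and take hold of the handle.

```bash
cat >> h.py <<'E'
HOFF=np.array([-.002,0,.004])
def hpose(a,k=.4):
    b=np.pi-np.arctan2(72,176)-a; p=w(85+190.2*np.cos(b),0,85+190.2*np.sin(b))
    rv=(R.from_euler('z',TH)*R.from_euler('y',k*a)*R.from_euler('z',np.pi/2)*R.from_rotvec([np.pi,0,0])).as_rotvec()
    return p+HOFF,rv
E
python3 - <<'E'
from h import *
dn=down(TH+np.pi/2); b=w(85,145)+[-.0015,.0003,0]; dy=w(0,34)-w(0,0); z=np.array([0,0,1])
ln(b+dy+.0912*z,dn,.05); o(); ctrl.move_gripper(.085); ctrl.pause(.2); ln(b+dy+.25*z,dn,.2)
p,rv=hpose(0); mv(p+.1*z,rv); 
cv2.imwrite("pics/pin3.png",cv2.resize(viewer.capture("scene")[150:290,230:390,::-1],None,fx=3,fy=3,interpolation=cv2.INTER_CUBIC))
ln(p,rv,.15); ctrl.pause(.2); o(); ctrl.move_gripper(0,grip_force=30); ctrl.pause(.2); s=o(); print(s["q"])
for a in(0,.3,.6,1.0):
    q,r=hpose(a); print(ctrl.ik(tcp(q,r),r))
E
```

```text
51.7 [0.6246 0.0022 0.0912] F [ 0.4035  0.4823 -1.1968] w 0.0245 ff 44.7
55.5 [ 0.4524 -0.181   0.1619] F [-0.0373  0.1754  0.5516] w 0.085 ff 0.0
56.4 [ 0.4551 -0.1807  0.1614] F [10.2436  4.4528 -5.8357] w 0.0087 ff 29.5
[-0.5216  0.3065  1.8536  0.0036  0.9761 -0.5431]
[-0.5226  0.3058  1.8559  0.      0.9799 -0.5429]
[-0.455   0.3356  1.6651 -0.0578  1.2482 -0.454 ]
[-0.3936  0.4161  1.452  -0.096   1.4943 -0.3959]
[-0.3268  0.5823  1.1373 -0.1364  1.7984 -0.3526]
```

View pics/pin3.png

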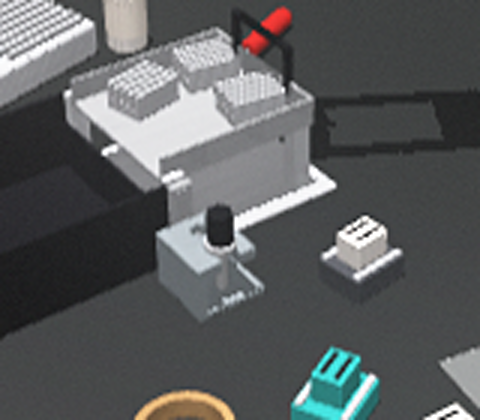

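The pin is parked upright in the notch at (220,240), with the bore empty at (200,230). The handle is gripped. Tip now.

```bash
sed -i 's/^HOFF=.*/HOFF=np.array([.001,0,.004])/' h.py
python3 - <<'E'
from h import *
mx=0
for a in np.linspace(0,.98,9):
    p,r=hpose(a); ln(p,r,.12); f=ctrl.get_obs()["contact_force"]; print(round(a,2),f,end=" ")
ctrl.pause(1.2); o()
cv2.imwrite("pics/tip.png",cv2.resize(viewer.capture("scene")[120:280,180:380,::-1],None,fx=3,fy=3,interpolation=cv2.INTER_CUBIC))
E
```

```text
0.0 [0.1652 1.4835 3.6365] 0.12 [ 1.7665 -2.1891 -6.4158] 0.24 [ 0.1826 -1.7868 -6.9292] 0.37 [-1.0846 -1.6237 -5.4246] 0.49 [-2.6091  1.8055 -3.1309] 0.61 [-5.3273  1.3465  0.3919] 0.74 [-5.0543  2.9389  4.1375] 0.86 [-5.5772  3.6922  7.1891] 0.98 [-4.022   5.4788  9.3788] 60.5 [ 0.5759 -0.1773  0.2798] F [-4.7138  3.9661  8.0986] w 0.0085 ff 30.5
```

View pics/tip.png

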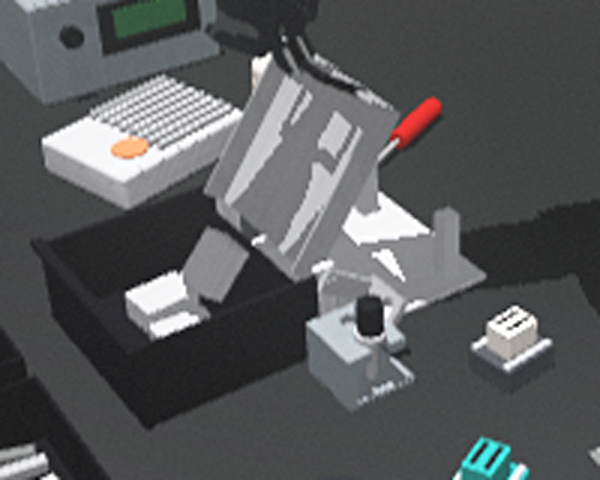

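All three blocks are in the tote, around crop (130–245, 230–340), and the tray is bare. Lower it, release, and re-measure the liner and modules.

```bash
cat >> h.py <<'E'
def find():
    """bench objects from the top view: modules [(x,y,yaw)], liner (x,y,yaw)"""
    im=viewer.capture("top"); h=cv2.cvtColor(im,cv2.COLOR_RGB2HSV); m=((im.min(2)>130)&(h[...,1]<60)).astype(np.uint8)
    mods,lin=[],None
    for c in cv2.findContours(m,cv2.RETR_EXTERNAL,cv2.CHAIN_APPROX_NONE)[0]:
        u=c[:,0].mean(0)
        if not(130<u[0]<310 and 100<u[1]<290) or len(c)<30: continue
        z=.002 if cv2.contourArea(c)>900 else .028
        W=np.array([at("top",p[0],z)[:2] for p in c],np.float32)*1000; (x,y),(a,b),t=cv2.minAreaRect(W)
        if a<b: a,b,t=b,a,t+90
        t=(t+90)%180-90; r=(x/1e3-.0008,y/1e3-.001,np.radians(t),a,b)
        if z==.002: 
            t=(t+45)%90-45; lin=(x/1e3,y/1e3,np.radians(t),a,b)
        elif 52<b<68 and 58<a<76: mods.append(r)
        else: print("other",u,a,b)
    return mods,lin
E
python3 - <<'E'
from h import *
for a in np.linspace(.98,0,9)[1:]:
    p,r=hpose(a); ln(p,r,.12 if a>.2 else .07)
ctrl.pause(.2); o(); ctrl.move_gripper(.085); ctrl.pause(.2); ln(p+[0,0,.12],r,.2); o()
m,l=find(); print(m,l)
for y in(TH,TH+np.pi,TH-np.pi): print(ctrl.ik(tcp(w(5,0,120),down(y)),down(y)))
if l:
  for y in(l[2],l[2]+np.pi,l[2]-np.pi): print(ctrl.ik(tcp([l[0],l[1],.026],down(y)),down(y)))
E
```

```text
63.7 [ 0.455  -0.1812  0.1619] F [-7.062   1.0061  8.5517] w 0.0084 ff 33.0
65.3 [ 0.454  -0.1803  0.2801] F [-0.5311 -0.0996 -0.0173] w 0.0849 ff 0.0
other [241.7429 272.5143] 64.19075012207031 9.958027839660645
other [237.2424 260.697 ] 61.0855827331543 9.99081039428711
other [194.697  171.2424] 65.23005676269531 13.809685707092285
other [250.5429 169.2286] 66.03687286376953 13.472854614257812
other [261.9062 163.4688] 61.20519256591797 10.80157470703125
[(0.3279131652832031, 0.09894527435302734, np.float64(1.5598656484167754), 63.51774597167969, 63.12451934814453), (0.49704579467773435, 0.0585781021118164, np.float64(0.15465322661031847), 66.68307495117188, 61.27994155883789), (0.5939265014648437, 0.31093716430664065, np.float64(0.0013368426288614525), 68.08735656738281, 56.98286056518555)] (0.4491828308105469, 0.2882120666503906, np.float64(-0.11271523050235016), 163.9539337158203, 155.9961700439453)
[-0.4338  0.4735  1.6953 -0.      0.9728  1.1167]
[-0.4338  0.4735  1.6953  0.      0.9728 -2.0249]
[-0.4338  0.4735  1.6953  0.      0.9728 -2.0249]
[ 0.441   0.5708  1.8571 -0.      0.7137  2.1245]
[ 0.441   0.5708  1.8571 -0.      0.7137 -1.0171]
[ 0.441   0.5708  1.8571 -0.      0.7137 -1.0171]
```

The far module has been knocked to (0.594, 0.311). The 63×63 round hit is the jar, a look-alike. Now place the liner.

Run:
```python
from h import *
z=np.array([0,0,1]); c=np.array([.4493,.2886,0]); a=down(-.109); d=down(TH)
mv(c+.12*z,a); ln(c+.026*z,a,.12); ctrl.pause(.2); o(); ctrl.move_gripper(0,grip_force=45); o()
ln(c+.3*z,a,.2); o()
t=w(2,0); mv(t+.3*z,d); ln(t+.135*z,d,.15); ctrl.pause(.2); o(); ln(t+.118*z,d,.05); ctrl.pause(.2); o()
ctrl.move_gripper(.085); ctrl.pause(.2); ln(t+.25*z,d,.2)
mv(np.array([.5,.06,.25]),down(.155))
a=viewer.capture("scene")[:,:,::-1]; cv2.imwrite("pics/lin.png",cv2.resize(a[120:270,180:380],None,fx=3,fy=3,interpolation=cv2.INTER_CUBIC)); o()
```

```text
68.8 [0.4499 0.2889 0.0268] F [-0.7041  0.5233  0.6704] w 0.0851 ff 0.0
69.4 [0.4494 0.2887 0.0261] F [-0.3236 -0.1738  3.3248] w 0.0131 ff 44.7
71.0 [0.4485 0.2882 0.2988] F [-0.1477 -0.1208 -1.6535] w 0.0134 ff 44.2
74.2 [ 0.5472 -0.179   0.1358] F [-0.8307  0.4507 -0.6721] w 0.0129 ff 44.2
74.8 [ 0.5468 -0.1788  0.1181] F [-0.3577  0.1581 -1.5818] w 0.0137 ff 44.1
77.5 [0.5007 0.0589 0.2497] F [ 0.1071 -0.2322  0.539 ] w 0.085 ff 0.0
```

View pics/lin.png

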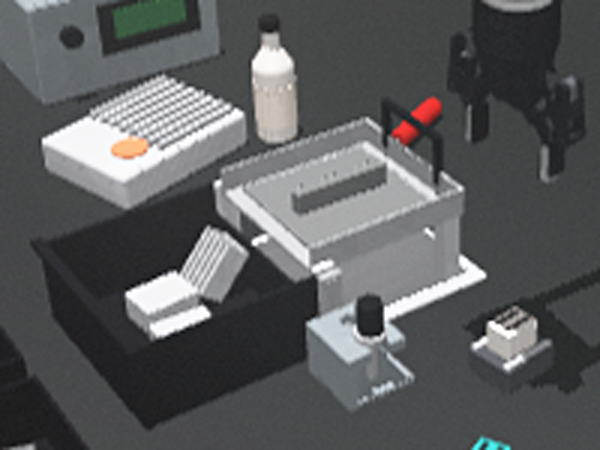

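The liner lies flat, ridge up. Now the modules, re-measuring the far one just before its grasp.

Run:
```python
from h import *
z=np.array([0,0,1]); d=down(TH)
def pick_place(x,y,yaw,sx,sy):
    c=np.array([x,y,0]); a=down(yaw)
    mv(c+.15*z,a); ln(c+.0505*z,a,.12); ctrl.pause(.2); o(); ctrl.move_gripper(0,grip_force=45); s=o()
    if not .025<s["width"]<.034: print("BAD GRASP"); return False
    ln(c+.25*z,a,.2); s=o(); t=w(sx,sy); mv(t+.25*z,d); ln(t+.155*z,d,.12); ln(t+.1455*z,d,.04); ctrl.pause(.2); o()
    ctrl.move_gripper(.085); ctrl.pause(.2); ln(t+.25*z,d,.2); return True
ok=pick_place(.497,.0586,.155,5,-43)
m,l=find(); print(m)
far=[q for q in m if q[1]>.2]
if ok and len(far)==1: pick_place(far[0][0],far[0][1],far[0][2],5,43)
ctrl.move_gripper(.085); mv(np.array([.45,.2,.3]),d); ctrl.pause(.3)
a=viewer.capture("scene")[:,:,::-1]; b=viewer.capture("top")[:,:,::-1]; cv2.imwrite("pics/f_t.png",b)
A=cv2.resize(a[120:290,190:460],None,fx=2.9,fy=2.9,interpolation=cv2.INTER_CUBIC); cv2.imwrite("pics/fin.png",A); o()
```

```text
79.2 [0.4976 0.0586 0.0512] F [-0.8567  0.1279  1.6299] w 0.0851 ff 0.0
79.8 [0.4971 0.0587 0.0507] F [-1.0013  0.9715  4.2009] w 0.0294 ff 45.2
80.9 [0.496  0.0586 0.2488] F [-0.8049 -0.1842 -1.9289] w 0.0292 ff 44.6
83.5 [ 0.5507 -0.2218  0.1457] F [-0.1971 -0.4916 -1.947 ] w 0.0296 ff 44.5
other [241.7429 272.5429] 64.19075012207031 9.958027839660645
other [237.     260.7647] 61.08034896850586 10.18045711517334
other [194.697  171.2424] 65.23005676269531 13.809685707092285
other [250.5429 169.2286] 66.03687286376953 13.472854614257812
other [261.9062 163.5   ] 61.20519256591797 10.80157470703125
[(0.32791310424804687, 0.09893917846679687, np.float64(1.5598656484167754), 63.52992248535156, 63.12451934814453), (0.5941776000976562, 0.30940823364257813, np.float64(-0.010180066424882391), 68.04170989990234, 60.68009567260742)]
88.2 [0.5948 0.3097 0.0515] F [-0.1234 -0.075   0.2353] w 0.0849 ff 0.0
88.7 [0.5945 0.3095 0.0507] F [0.2005 0.9114 1.6543] w 0.029 ff 45.9
89.9 [0.5931 0.3089 0.2484] F [ 0.0809 -0.15   -0.8523] w 0.0292 ff 45.5
93.1 [ 0.5489 -0.1358  0.1457] F [ 0.3306  0.2699 -1.1752] w 0.0294 ff 45.5
96.5 [0.4502 0.1996 0.2999] F [-0.203  -0.0993  0.0369] w 0.0852 ff 0.0
```

View pics/fin.png

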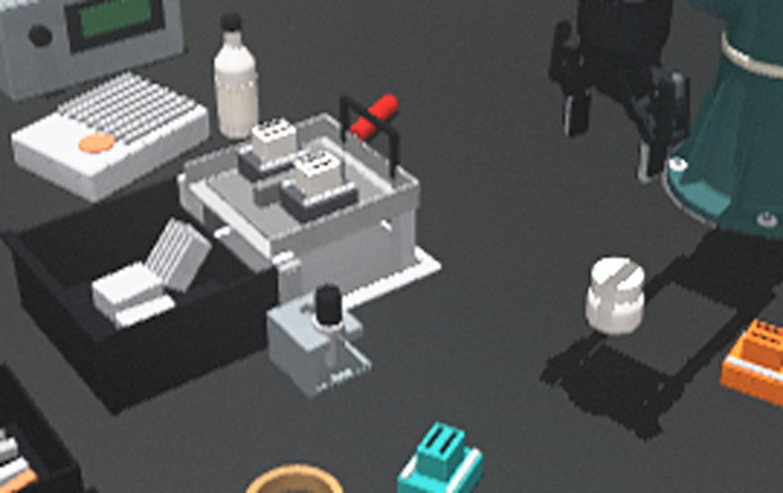

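Both modules lie flat on the liner, connectors up, at (270,150) and (318,185). The pin is parked, the blocks are in the tote and the bottle is standing.

```bash
python3 -c "
from workcell import ctrl
print(ctrl.sign_off())"
```

```text
the job is handed in; nothing more can be done
None
```

The job is handed in at about 97 s on the robot clock: pin parked, three blocks tipped into the tote, tray level, liner in ridge up, both modules flat on it with connectors up, and the bottle still standing.

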